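Load a link on the inspection slide and bring it under the camera

TASK

Hang the long link, the one with the big eye, by its eye on the peg of the slide's sloping carriage, down against the boss, with its small end lying on the rest pad between the two fork pins. Then push the carriage along its rails until it clicks into the detent under the camera and leave it there with the link still seated. Leave the short link where it lies.

Things in the scene. Friction and masses are not known exactly. Their poses are not given: they have to be found in the camera images.
- link: the long link: a bare steel lever lying flat, 119 mm long, about 0.15 kg; both faces alike. The eye and the small end are 12 mm thick; the bar between them is 16 mm wide and 8 mm thick (2 to 10 mm above the underside), free over 50 mm: grip it across there. Origin: underside, midway between the centres of eye and small end; z up, +x towards the small end
- link_eye (a point): centre of the long link's big eye (38 mm outside, 18 mm through hole), at mid-thickness, 6 mm above its underside
- link_tail (a point): centre of the long link's small round end (20 mm diameter), at mid-thickness, 90 mm from link_eye
- short_link: the short link, to be left alone: the same kind of steel lever but 88 mm long, eye 30 mm outside with a 10 mm hole, too small for the peg. Origin: underside, midway between eye and small end; +x towards its small end
- inspection_slide: the fixed grey base plate of the slide, 196 x 310 x 12 mm, with two steel rails along its y axis. Origin: centre of its underside. The loading end is at -y (the robot's right); the camera stands over y = +50 mm, its column at the back
- camera (a point): middle of the small black camera head over the measuring station: 36 mm square, looking down square to the slope, its lens ending 44 mm below and behind this point; nothing need touch it. Its front edge is about 64 mm behind the knob's axis when the carriage is at the station
- carriage (a joint): travel of the carriage along the rails, m: 0 at the loading end, growing towards the camera (base +y); starts at 0 to 0.035. The detent under the camera is at 0.145: a spring ball snaps into a slot, catches from about 2 mm either side and holds with about 10 N. End stop at 0.180. Elsewhere the carriage stays where it is left (drag about 1.5 N)
- nest (a point): the sloping face on the carriage, 150 x 76 mm, 30 degrees down towards the robot. Origin: on the peg axis, on the face of the 34 mm boss round its foot, where the eye's underside rests, 107 mm above the table. +z square to the slope, along the peg (up, towards the robot); +x up the slope; +y the direction of travel. The plate lies 9.5 mm below the boss face
- peg_tip (a point): tip of the steel peg: 14 mm diameter, standing 27 mm out of the boss along the nest's z, its nose tapered over the last 10 mm to 5 mm
- rest_pad (a point): centre of the 18 mm round rest pad for the small end, level with the boss face, 90 mm down the slope from the peg (nest x = -90 mm, y = 0). It lies between the two fork pins, at nest y = +17 and -17 mm: 8 mm diameter, 15 mm high above the pad, noses tapered over the last 6 mm
- knob (a point): the black push knob standing upright on a tongue at the front of the carriage: 22 mm diameter, its head reaches from 12 mm below to 12 mm above this point, which is 55 mm above the table

How it is judged:
On the way, in this order (a step that is already met when the one before it is completed fails the run):
1. the long link hangs on the peg, seated on boss and rest pad between the fork pins, with the carriage still on the loading side (x of link_eye in the frame of nest between -0.004 and 0.004 m and y of link_eye in the frame of nest between -0.004 and 0.004 m and z of link_eye in the frame of nest between 0.0035 and 0.0085 m and y of link_tail in the frame of nest between -0.006 and 0.006 m and z of link_tail in the frame of nest between 0.003 and 0.009 m and x of link_tail in the frame of nest below -0.08 m and value of joint carriage below 0.1 m), for 0.2 s.
2. the carriage stands in the detent under the camera with the link seated (x of link_eye in the frame of nest between -0.004 and 0.004 m and y of link_eye in the frame of nest between -0.004 and 0.004 m and z of link_eye in the frame of nest between 0.0035 and 0.0085 m and y of link_tail in the frame of nest between -0.006 and 0.006 m and z of link_tail in the frame of nest between 0.003 and 0.009 m and x of link_tail in the frame of nest below -0.08 m and value of joint carriage between 0.1425 and 0.1475 m), for 0.2 s.
At the end, for the whole second after the job is handed in: Long link: eye centre within 4 mm of the peg axis each way, underside within 2.5 mm of the boss face, small end within 6 mm of the nest's centre line and 3 mm of flush on the pad. Carriage within 2.5 mm of the detent (0.145). Link and carriage at rest (all of step 2 and linear speed of link below 0.02 m/s and velocity of joint carriage between -0.01 and 0.01 m/s); the robot touches nothing.
It fails at once if the short link is moved more than 25 mm (distance of short_link from where it was at the start of the episode above 0.025 m).
It also fails if it takes over 48 s, if anything falls off the work surface, if the arm or the gripper's body presses on something with over 40 N, if the wrist force passes 120 N, or if a joint passes its speed limit or range.

ROBOT

A 6-joint arm with a two-finger parallel gripper is mounted at the origin on a cart in front of the work surface, level with it; the furniture and walls round the work are solid. World frame = base frame: x ahead of the robot, y to its left, z up, the work surface at z = 0. Lengths are in m, angles in rad, forces in N, time in s.
With the tool pointing down it reaches from about 0.35 to 0.775 m from the base axis. Payload 5.5 kg.
Tool frame: the origin (TCP) lies where the fingers leave the gripper's body, on its centre line; the fingertips stand 73 mm ahead of it and the grasp point (between the pads) lies 54 mm ahead of it; z points along the fingers, y is the line along which they close (so a half turn about z gives the same grasp; the last joint's range is limited). The gripper opens to 85 mm and grips with 20 to 120 N. Pads are 22 mm wide; open, the fingers measure 114 mm over their backs; the gripper's body (76 mm by 85 mm) begins 54 mm behind the grasp point. The pads swing forward as they close: fully open they stand 13 mm farther back than shut.
Start: joints at [-1.483, 0.313, 0.046, 1.304, 0, 1.431], TCP at [0.13, -0.56, 0.304] pointing down, gripper open.
Joint ranges: [-2.76, 2.76], [-0.86, 1.69], [-1.03, 1.26], [-2.2, 2.34], [-1.47, 1.5], [-3.14, 3.14]. Speed limits (rad/s): [2.57, 2.57, 3.14, 3.14, 3.14, 3.14].

INTERFACE

Orientations are given as a rotation vector (axis times angle).
In Python, from workcell import r gives the robot as it stands.
- The arm moves only by the shell command python3 inch.py 'ROWS' [OPENING] [FORCE]. ROWS is a JSON object whose key "deltas" holds a list of rows, 1 to 8 of them, each of 6 numbers: dx, dy, dz in a scale on which 1.0 is 1 m, then a rotation vector rx, ry, rz in fractions of the full range, 1 being pi/2 rad; each row shifts and turns the commanded pose from where the row before left it, along the tool's axes as they then stand; what a row does not reach is not made up. A row lasts 1/8 s, in which the tool goes at most 0.0625 m and 0.188 rad, less where a joint would pass 70% of its speed; a pose out of reach is approached as far as the arm can. OPENING is the opening from 0.0 (shut) to 1.0 (fully open), set as the command begins (- or left out keeps the last). The fingers move at their own pace and stop on an object; FORCE is the grip in N (left out, the last holds). Time passes only in rows, so rows that do not move let the fingers close. It prints the time, the measured TCP pose, the force, the opening and the grip force at its end. Shift and turn numbers lie between -1 and 1, and a call with a number outside is refused. Input that does not fit is refused with a message, and nothing moves.
- r.get_obs(): the state, without advancing time (a new reading comes with each control period).
- r.get_image(name): name is "side" or "top"; returns a dict with "img" (400x640x3 uint8, blue, green, red), "range_z" (400x640 float32, m along the optical axis (not along the pixel's ray), 0 where there is no reading), "fx", "fy", "cx", "cy" (pixels), "position" and "rotation" of the camera in the world. Camera axes: x right, y down, z forward; pixel columns grow to the right and rows downward; lengths in m; the calibration is good to about 2 mm. A picture is of the moment at which its call begins.
- r.finish_job(): hands the job in; it is judged then, once.
The state is a dict: "t": time; "joints": joint angles; "joint_velocities": joint speeds; "joint_torque": joint torques, N m; "tool_pos": TCP position; "eef_rot": TCP orientation; "ft_force": force on the tool from outside, world axes, zero at the start; "torque": the same for the moment, N m; "opening": opening from 0.0 (shut) to 1.0 (fully open); "grip_force": force on a finger pad.
Only numpy, scipy, OpenCV 4.12 (cv2) and the standard library are available. Lean on these libraries where they do the work, as an engineer would, in place of code of your own. Each camera call takes 0.05 s, during which the arm holds its last target. There are 200 camera calls.

## Working session

There is one attempt and no reset: what is moved stays moved. The work goes in short steps, Python scripts to look and compute and a shell command to move; the robot and the scene stay as the last step left them, time stands still between calls to the robot, and variables do not carry over. Pictures are saved under pics/ and viewed, at most 14 in all, crops included, and the job is handed in when it is done.

```bash
ls; mkdir -p pics; python3 - <<'E'
from workcell import r
import cv2,numpy as np
for n in("side","top"):
    d=r.get_image(n); cv2.imwrite(f"pics/{n}0.png",d["img"]); np.save(f"pics/{n}0.npy",d["range_z"])
    print(n,d["fx"],d["fy"],d["cx"],d["cy"],d["position"],d["rotation"])
o=r.get_obs();print(o["t"],o["tool_pos"],o["eef_rot"],o["opening"])
E
```

```text
inch.py
pics
workcell.py
side 365.5549315024832 365.5549315024832 311.26146468569897 197.51490901610197 [0.2920497  0.49241796 0.65191428] [-0.48616946  2.60858039 -1.31003743]
top 383.7645104925344 383.7645104925344 318.79489441253776 199.0854740830737 [ 0.30708411 -0.11532542  1.09631016] [-2.18089003  2.02657999 -0.21722576]
0.1 [ 0.12982497 -0.55978788  0.30308514] [-3.11955503e+00 -3.56851662e-01 -8.69111771e-05] 1.006129542798896
```

View pics/top0.png

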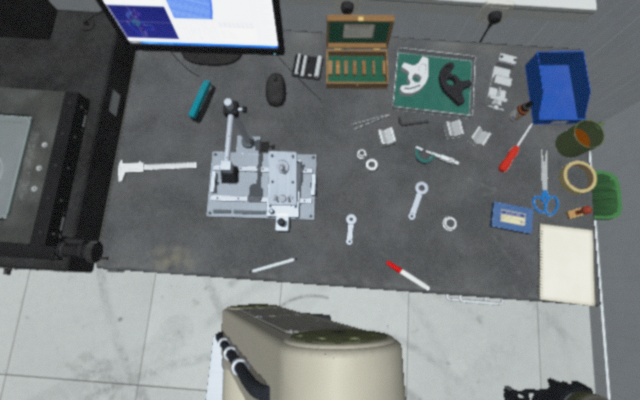

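View pics/side0.png

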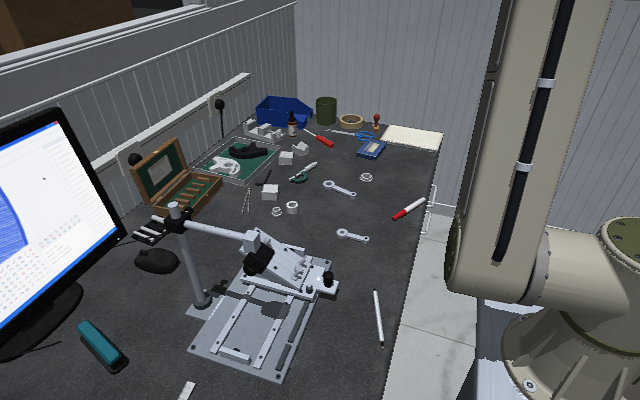

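The top view shows the long link with its eye at about (421,187) and its tail at (412,217). The short link is at (351,230), the carriage near (285,175) and the knob near (282,224). In the side view the long link is at (328,185) to (352,193) and the carriage at (290,265).

```bash
cat > h.py <<'E'
import numpy as np, cv2
from scipy.spatial.transform import Rotation as R
from workcell import r
def cam(n):
    d=r.get_image(n); d["Rm"]=R.from_rotvec(d["rotation"]).as_matrix() if np.size(d["rotation"])==3 else np.array(d["rotation"]); d["p"]=np.array(d["position"]); return d
def ray(d,u,v): return d["Rm"]@np.array([(u-d["cx"])/d["fx"],(v-d["cy"])/d["fy"],1.])
def plane(d,u,v,z): w=ray(d,u,v); return d["p"]+w*(z-d["p"][2])/w[2]
def tri(d1,a,d2,b):
    w1,w2=ray(d1,*a),ray(d2,*b); A=np.c_[w1,-w2]; s=np.linalg.lstsq(A,d2["p"]-d1["p"],rcond=None)[0]
    P,Q=d1["p"]+s[0]*w1,d2["p"]+s[1]*w2; return (P+Q)/2,np.linalg.norm(P-Q)
def proj(d,P): c=d["Rm"].T@(np.array(P)-d["p"]); return np.array([d["fx"]*c[0]/c[2]+d["cx"],d["fy"]*c[1]/c[2]+d["cy"]])
def cloud(d):
    z=d["range_z"]; v,u=np.mgrid[:400,:640]; c=np.stack([(u-d["cx"])/d["fx"]*z,(v-d["cy"])/d["fy"]*z,z],-1); return c@d["Rm"].T+d["p"]
E
python3 - <<'E'
from h import *
t=cam("top"); s=cam("side")
for d,n,boxes in((t,"top",{"long":(400,175,436,226),"short":(338,208,364,250)}),(s,"side",{"long":(318,176,362,202),"short":(332,224,374,246)})):
    C=cloud(d)
    for k,(a,b,c,e) in boxes.items():
        g=cv2.cvtColor(d["img"],cv2.COLOR_BGR2GRAY)[b:e,a:c]
        m=(g>110).astype(np.uint8)
        nl,lab,st,ce=cv2.connectedComponentsWithStats(m); i=1+np.argmax(st[1:,4]); mm=lab==i
        v,u=np.nonzero(mm); W=np.array([plane(d,x+a,y+b,.012)[:2] for x,y in zip(u,v)])
        rect=cv2.minAreaRect(W.astype(np.float32)*1000)
        cs,h=cv2.findContours(mm.astype(np.uint8),cv2.RETR_CCOMP,cv2.CHAIN_APPROX_NONE)
        hole=[c2.reshape(-1,2).mean(0)+[a,b] for c2,hh in zip(cs,h[0]) if hh[3]>=0]
        print(n,k,st[i],"rect mm",rect,"holes",[(x,plane(d,*x,.012)) for x in hole],"z",np.median(C[b:e,a:c][mm],0), C[b:e,a:c][~mm&(d["range_z"][b:e,a:c]>0)][:,2].mean())
a=cv2.resize(t["img"][145:240,200:330],None,fx=6,fy=6,interpolation=cv2.INTER_CUBIC); cv2.imwrite("pics/tc.png",a)
a=cv2.resize(s["img"][220:310,230:350],None,fx=6,fy=6,interpolation=cv2.INTER_CUBIC); cv2.imwrite("pics/sc.png",a)
E
```

```text
top long [  7   6  22  40 363] rect mm ((560.8557739257812, -377.04034423828125), (40.97627639770508, 121.2006607055664), 67.10140228271484) holes [(array([421.30769231, 187.30769231]), array([ 0.59862516, -0.39289652,  0.012     ]))] z [ 0.56680363 -0.38141973  0.00992823] 0.0003175791446359923
top short [  7   5  12  33 261] rect mm ((461.9894104003906, -194.26132202148438), (91.73377990722656, 31.48055076599121), 3.3718812465667725) holes [(array([351., 219.]), array([ 0.49042967, -0.19399987,  0.012     ]))] z [ 0.46898393 -0.19224793  0.00967914] 0.000355228415901747
side long [  5   4  34  16 141] rect mm ((557.6263427734375, -385.72503662109375), (36.99620056152344, 117.472900390625), 75.03389739990234) holes [(array([352.5, 193.5]), array([ 0.5114198 , -0.36978366,  0.012     ])), (array([328.26666667, 183.2       ]), array([ 0.59719262, -0.3961752 ,  0.012     ]))] z [ 0.56486887 -0.3824976   0.01193561] 0.0018088017718666971
side short [  5   4  33  13 152] rect mm ((460.6461181640625, -193.06629943847656), (28.484960556030273, 85.87918853759766), 84.1566162109375) holes [(array([365.5, 237.5]), array([ 0.42608899, -0.19679298,  0.012     ])), (array([341.72727273, 231.63636364]), array([ 0.48969941, -0.19681653,  0.012     ]))] z [ 0.46609237 -0.19417826  0.01215412] 0.0019098696348424735
```

View pics/tc.png

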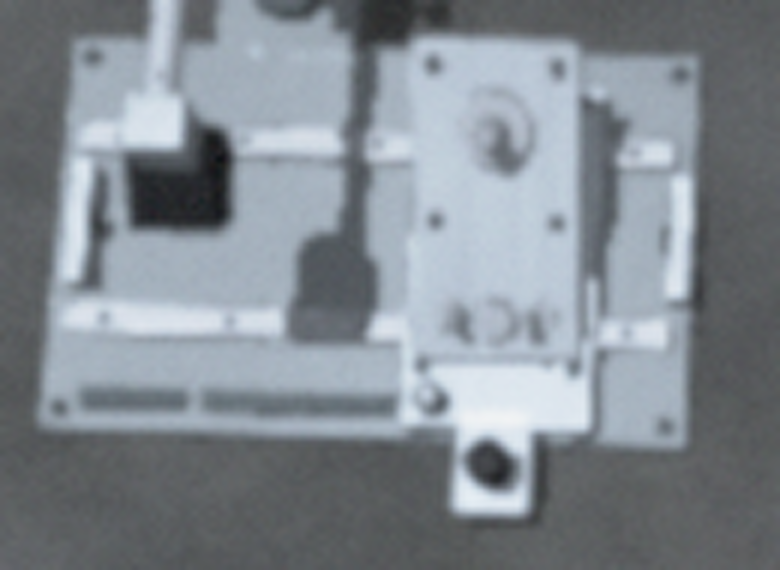

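View pics/sc.png

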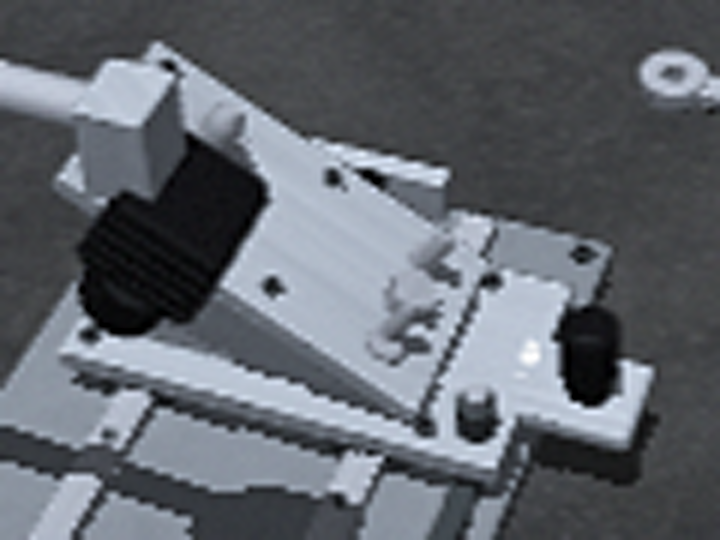

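Both crops show the carriage with its boss ring at about crop (500,130). The rest pad is at (497,321), between the pins at (458,320) and (540,320), and the knob is at (490,463). The side view shows the peg tip at crop (230,118). Next I measure the nest from depth and two-view triangulation.

```bash
python3 - <<'E'
from h import *
np.set_printoptions(precision=4,suppress=True)
t=cam("top"); s=cam("side")
T=lambda x,y:(200+x/6-.4,145+y/6-.4); S=lambda x,y:(230+x/6-.4,220+y/6-.4)
for n,a,b in(("peg_tip",(488,136),(232,112)),("knobtop",(490,463),(588,318)),("pin-y",(540,320),(445,238)),("pin+y",(456,320),(385,345)),("screw upR",(558,68),(168,66)),("screw midR",(557,222),(333,177)),("screw midL",(435,220),(272,286)),("base screw fR",(667,427),(583,252)),("plate corner backR",(578,40),(155,42))):
    print(n,*tri(t,T(*a),s,S(*b)))
for d,b in((t,(268,152,297,204)),(s,(232,225,312,300))):
    C=cloud(d)[b[1]:b[3],b[0]:b[2]].reshape(-1,3); C=C[(C[:,2]>.03)&(C[:,2]<.2)]
    n0=np.array([-.5,0,.866]); best=None
    for k in range(300):
        P=C[np.random.choice(len(C),3,0)]; n=np.cross(P[1]-P[0],P[2]-P[0]); n/=np.linalg.norm(n)+1e-9; n*=np.sign(n[2])
        if n@n0<.97: continue
        i=abs((C-P[0])@n)<.0025
        if best is None or i.sum()>best.sum(): best=i
    Q=C[best]; c=Q.mean(0); n=np.linalg.svd(Q-c,full_matrices=False)[2][2]; n*=np.sign(n[2]); print("plane",best.sum(),len(C),c,n,"d",n@c)
    ex=np.cross([0,1,0],n); 
    rect=cv2.minAreaRect((Q[:,:2]*1000).astype(np.float32)); print("rect xy",rect)
    h=(C-c)@n; 
    for lo,hi in((.007,.012),(.013,.028)): print(lo,[p for p in C[(h>lo)&(h<hi)]][:40])
E
```

```text
peg_tip [0.592  0.0049 0.1311] 0.0037052302768391036
knobtop [ 0.4599 -0.0022  0.0697] 0.0011516190567581787
pin-y [ 0.5241 -0.0194  0.0703] 0.004809207587382054
pin+y [0.5277 0.0216 0.0537] 0.0009192174638164135
screw upR [ 0.6311 -0.0212  0.1179] 0.0007427088156451185
screw midR [ 0.5691 -0.0238  0.0809] 0.002509434150434781
screw midL [0.5665 0.0319 0.0801] 0.001902104228553032
base screw fR [ 0.4898 -0.0788  0.0166] 0.0014521779536920453
plate corner backR [ 0.6426 -0.0296  0.1198] 0.003912530418849316
plane 1015 1490 [0.5794 0.0053 0.0827] [-0.5021 -0.0089  0.8647] d -0.2194884113609146
rect xy ((578.2518920898438, 6.596660614013672), (127.69532775878906, 75.79116821289062), 1.6221107244491577)
0.007 [array([0.6159, 0.0143, 0.1143]), array([0.6161, 0.0117, 0.1141]), array([0.6165, 0.0091, 0.1136]), array([0.6125, 0.0165, 0.1155]), array([0.6129, 0.014 , 0.1148]), array([0.6129, 0.0112, 0.1156]), array([0.6138, 0.0089, 0.1131]), array([0.6146, 0.0037, 0.1118]), array([0.6145, 0.0009, 0.1128]), array([ 0.6151, -0.0016,  0.1115]), array([0.6107, 0.0195, 0.1117]), array([0.6106, 0.0
[... 4245 characters left out ...]
rray([ 0.5221, -0.0165,  0.0736]), array([ 0.5193, -0.0155,  0.0756]), array([ 0.5172, -0.016 ,  0.076 ]), array([ 0.5238, -0.0148,  0.0716]), array([ 0.5213, -0.0144,  0.073 ]), array([ 0.5185, -0.0134,  0.0749]), array([ 0.5171, -0.0156,  0.0733]), array([ 0.5237, -0.0143,  0.069 ]), array([ 0.5201, -0.0117,  0.0729]), array([ 0.519 , -0.0144,  0.0706]), array([ 0.518 , -0.0175,  0.068 ]), array([ 0.5235, -0.0136,  0.0667]), array([ 0.5208, -0.013 ,  0.0683]), array([ 0.5193, -0.0149,  0.0669]), array([0.5218, 0.0172, 0.0736]), array([0.5189, 0.0183, 0.076 ]), array([0.5171, 0.0171, 0.0754]), array([0.5235, 0.0187, 0.0715]), array([0.5204, 0.0203, 0.0744]), array([0.5189, 0.0186, 0.0732])]
```

```bash
cat >> h.py <<'E'
def down(yaw,tilt=0): # tool x along yaw in the world, then tool z tilted forward (towards tool x) by tilt
    c,s=np.cos(yaw),np.sin(yaw); B=np.c_[[c,s,0],[s,-c,0],[0,0,-1.]]; return B@R.from_euler("y",tilt).as_matrix()
def go(P,Rt):
    o=r.get_obs(); A=R.from_rotvec(o["eef_rot"]); d=A.inv().apply(np.array(P)-o["tool_pos"]); w=(A.inv()*R.from_matrix(Rt)).as_rotvec()
    print("move first, tool axes",d.round(4),"len",np.linalg.norm(d).round(4),"then turn",w.round(4),"n",np.ceil(np.linalg.norm(d)/.0625),np.ceil(np.linalg.norm(w)/.188))
E
python3 - <<'E'
from h import *
np.set_printoptions(precision=4,suppress=True)
t=cam("top")
T=lambda x,y:(200+x/6-.4,145+y/6-.4)
for a,b in(((45,428),(400,437)),((45,428),(685,445)),((697,57),(685,445)),((75,40),(40,428))):
    A,B=plane(t,*T(*a),.012),plane(t,*T(*b),.012); print(A,B,np.degrees(np.arctan2(*(B-A)[1::-1])))
g=cv2.cvtColor(t["img"],cv2.COLOR_BGR2GRAY)[175:226,400:436]; m=(g>100); v,u=np.nonzero(m)
W=np.array([plane(t,x+400,y+175,.012)[:2] for x,y in zip(u,v)]); W=W[np.hypot(*(W-[.56,-.38]).T)<.075]
print("link pca",np.degrees(np.arctan2(*np.linalg.svd(W-W.mean(0))[2][0][::-1])),W.mean(0))
go([.556,-.378,.16],down(np.radians(-21.5)))
E
```

```text
[0.4691 0.2175 0.012 ] [0.4772 0.0481 0.012 ] -87.26944730414394
[0.4691 0.2175 0.012 ] [ 0.4833 -0.0878  0.012 ] -87.3394627407159
[ 0.6773 -0.0789  0.012 ] [ 0.4833 -0.0878  0.012 ] -177.3895464776977
[0.6636 0.229  0.012 ] [0.4689 0.2199 0.012 ] -177.33326199054687
link pca 156.4230148818338 [ 0.5601 -0.3774]
move first, tool axes [ 0.4563 -0.0811  0.1437] len 0.4852 then turn [-0.0004  0.0001  0.603 ] n 8.0 4.0
```

The rows are not in the units I measure in: turns go in shares of pi/2 rad. I convert before sending: 0.157 rad / 1.5708 = 0.0999.

```bash
python3 inch.py '{"deltas": [[0.057,-0.01,0.018,0,0,0],[0.057,-0.01,0.018,0,0,0],[0.057,-0.01,0.018,0,0,0],[0.057,-0.01,0.018,0,0,0],[0.057,-0.01,0.018,0,0,0],[0.057,-0.01,0.018,0,0,0],[0.057,-0.01,0.018,0,0,0],[0.057,-0.01,0.018,0,0,0]]}' 0.45 30; python3 inch.py '{"deltas": [[0,0,0,0,0,0.0999],[0,0,0,0,0,0.0999],[0,0,0,0,0,0.0999],[0,0,0,0,0,0.0999],[0,0,0,0,0,0]]}' 0.45
python3 - <<'E'
from h import *
go([.5566,-.3769,.076],down(np.radians(-23)))
E
```

```text
t: 1.35
tool_pos: [0.5578, -0.3784, 0.1594]
eef_rot: [3.121, 0.357, 0.0]
ft_force: [0.5, -0.3, 1.0]
opening: 0.451
grip_force: 0.0
t: 1.98
tool_pos: [0.556, -0.3792, 0.1598]
eef_rot: [-3.079, 0.622, 0.0]
ft_force: [0.1, -0.7, -0.5]
opening: 0.449
grip_force: 0.0
move first, tool axes [-0.0003 -0.0024  0.0838] len 0.0838 then turn [-0.      0.0002  0.0029] n 2.0 1.0
```

```bash
python3 inch.py '{"deltas": [[0,-0.0024,0.02,0,0,0],[0,0,0.022,0,0,0],[0,0,0.022,0,0,0],[0,0,0.014,0,0,0],[0,0,0.004,0,0,0],[0,0,0,0,0,0]]}' 0.45; python3 inch.py '{"deltas": [[0,0,0,0,0,0],[0,0,0,0,0,0],[0,0,0,0,0,0],[0,0,0,0,0,0],[0,0,0,0,0,0]]}' 0 60
```

```text
t: 2.72
tool_pos: [0.5571, -0.3772, 0.0782]
eef_rot: [3.079, -0.623, 0.0]
ft_force: [-0.2, 0.8, -0.3]
opening: 0.45
grip_force: 0.0
t: 3.35
tool_pos: [0.5575, -0.3777, 0.0793]
eef_rot: [3.078, -0.624, 0.003]
ft_force: [-1.2, 0.2, 5.6]
opening: 0.154
grip_force: 58.5
```

```bash
python3 inch.py '{"deltas": [[0,0,-0.03,0,0,0],[0,0,-0.04,0,0,0],[0,0,-0.05,0,0,0],[0,0,-0.05,0,0,0],[0,0,0,0,0,0]]}' -
python3 - <<'E'
from h import *
np.set_printoptions(precision=4,suppress=True)
y=np.radians(2.65); N=np.array([.604,.0055,.107]); Rn=R.from_euler("z",y).as_matrix()@np.c_[[.866,0,.5],[0,1,0],[-.5,0,.866]]
P=N+Rn@[-.047,0,.079+.06]; print(P); go(P,down(y,-np.radians(30)))
print(down(y,-np.radians(30)),Rn)
d=cam("side"); cv2.imwrite("pics/grip.png",cv2.resize(d["img"][100:250,260:420],None,fx=4,fy=4))
E
```

```text
t: 3.98
tool_pos: [0.5585, -0.3783, 0.253]
eef_rot: [3.075, -0.623, 0.012]
ft_force: [0.9, -0.4, -1.7]
opening: 0.153
grip_force: 58.5
[0.4939 0.0004 0.2039]
move first, tool axes [-0.2074 -0.3237  0.0466] len 0.3873 then turn [-0.1126 -0.5224 -0.4373] n 7.0 4.0
[[ 0.8651  0.0462 -0.4995]
 [ 0.04   -0.9989 -0.0231]
 [-0.5     0.     -0.866 ]] [[ 0.8651 -0.0462 -0.4995]
 [ 0.04    0.9989 -0.0231]
 [ 0.5     0.      0.866 ]]
```

View pics/grip.png

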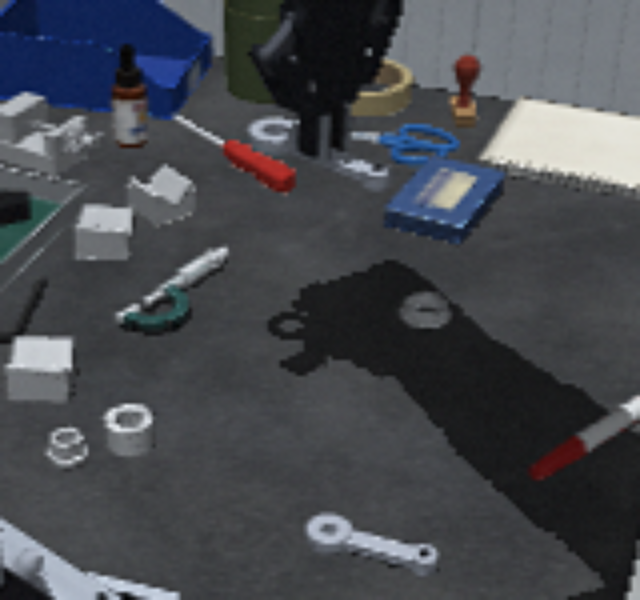

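The side crop shows the link held level across its bar, with the eye at crop (270,130) and the tail at (365,172), clear of the table. Now to the pre-hang pose.

```bash
python3 inch.py '{"deltas": [[-0.03,-0.047,0,0,0,0],[-0.03,-0.047,0,0,0,0],[-0.03,-0.047,0,0,0,0],[-0.03,-0.047,0,0,0,0],[-0.03,-0.047,0,0,0,0],[-0.03,-0.047,0,0,0,0],[-0.028,-0.042,0,0,0,0]]}' -
cat >> h.py <<'E'
y0=np.radians(2.65); N=np.array([.604,.0055,.107]); Rn=R.from_euler("z",y0).as_matrix()@np.c_[[.866,0,.5],[0,1,0],[-.5,0,.866]]
def nest(x,y,z): go(N+Rn@[x,y,z],down(y0,np.radians(30)))
E
python3 - <<'E'
from h import *
nest(-.047,0,.079+.06)
E
```

```text
t: 4.9
tool_pos: [0.4645, -0.0566, 0.2472]
eef_rot: [-3.054, 0.487, -0.004]
ft_force: [-0.2, 0.0, -0.9]
opening: 0.154
grip_force: 58.6
move first, tool axes [ 0.0105 -0.0612  0.0463] len 0.0774 then turn [ 0.047   0.5139 -0.3668] n 2.0 4.0
```

To row units: 0.128 rad / 1.5708 = 0.0815.

```bash
python3 inch.py '{"deltas": [[0,0,0,0,0,0],[0,0,0,0.0074,0.0815,-0.0586],[0,0,0,0.0074,0.0815,-0.0586],[0,0,0,0.0074,0.0815,-0.0586],[0,0,0,0.0074,0.0815,-0.0586],[0,0,0,0,0,0],[0,0,0,0,0,0]]}' -
python3 - <<'E'
from h import *
nest(-.047,0,.079+.06)
E
```

```text
t: 5.78
tool_pos: [0.4668, -0.059, 0.2494]
eef_rot: [-3.025, -0.066, -0.81]
ft_force: [0.0, -0.5, -1.5]
opening: 0.15
grip_force: 58.6
move first, tool axes [ 0.003  -0.0583  0.0542] len 0.0796 then turn [ 0.0031  0.0004 -0.0019] n 2.0 1.0
```

To row units: 0.003 rad / 1.5708 = 0.0019.

```bash
python3 inch.py '{"deltas": [[0.0015,-0.029,0,0.0019,0,-0.0013],[0.0015,-0.029,0,0,0,0],[0,0,0.03,0,0,0],[0,0,0.024,0,0,0],[0,0,0,0,0,0],[0,0,0,0,0,0]]}' -
python3 - <<'E'
from h import *
np.set_printoptions(precision=4,suppress=True)
nest(-.047,0,.079+.06)
t=cam("top"); s=cam("side")
# expected pixels of eye, tail, peg tip if held as thought
for n,p in(("eye",(0,0,.066)),("tail",(-.09,0,.066)),("tip",(0,0,.027))): q=N+Rn@p; print(n,q,proj(t,q),proj(s,q))
a=cv2.resize(t["img"][130:230,240:340],None,fx=4,fy=4,interpolation=cv2.INTER_CUBIC); b=cv2.resize(s["img"][190:290,240:340],None,fx=4,fy=4,interpolation=cv2.INTER_CUBIC)
cv2.imwrite("pics/pre.png",np.hstack([a,b]))
E
```

```text
t: 6.52
tool_pos: [0.4942, 0.0007, 0.2048]
eef_rot: [-3.022, -0.073, -0.812]
ft_force: [0.2, -0.6, -1.2]
opening: 0.152
grip_force: 58.8
move first, tool axes [-0.0007  0.0003  0.0006] len 0.001 then turn [-0.0004 -0.0013  0.002 ] n 1.0 1.0
eye [0.571  0.004  0.1642] [279.3799 172.1183] [275.4587 228.1445]
tail [0.4932 0.0004 0.1192] [279.6557 205.8726] [312.2942 252.6023]
tip [0.5905 0.0049 0.1304] [281.0389 168.5792] [268.0702 238.4326]
```

View pics/pre.png

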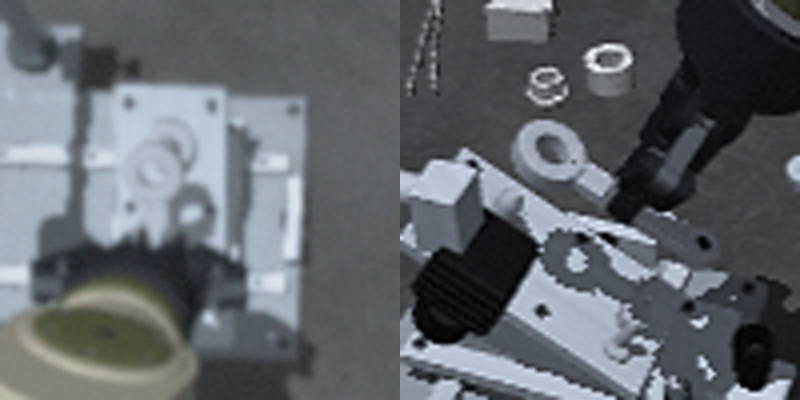

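The top half shows the eye hole at about pixel (278.8,173). The side half shows it at (277,227), within about 1 px of prediction. Next I refine this with contour fits.

```bash
python3 - <<'E'
from h import *
np.set_printoptions(precision=4,suppress=True)
t=cam("top"); s=cam("side"); Rn_=Rn
out={}
for n,d,c in(("top",t,(278.8,173)),("side",s,(277,227))):
    C=cloud(d); q=(C-N)@Rn     # nest coords
    m=((q[...,2]>.055)&(q[...,2]<.085)&(d["range_z"]>0)&(abs(q[...,1])<.03)&(q[...,0]>-.016)).astype(np.uint8)
    v,u=np.nonzero(m); k=(abs(u-c[0])<16)&(abs(v-c[1])<16); u,v=u[k],v[k]
    P=q[v,u]; print(n,len(u),"nest-frame extents",P.min(0),P.max(0),"mean",P.mean(0),"median z",np.median(P[:,2]))
    g=cv2.cvtColor(d["img"],cv2.COLOR_BGR2GRAY)
    i0,j0=int(c[1])-14,int(c[0])-14; M=cv2.resize(m[i0:i0+28,j0:j0+28]*255,None,fx=8,fy=8,interpolation=cv2.INTER_LINEAR)>127
    cs,h=cv2.findContours(M.astype(np.uint8),cv2.RETR_CCOMP,cv2.CHAIN_APPROX_NONE)
    for cc,hh in zip(cs,h[0]):
        if cv2.contourArea(cc)>300:
            mo=cv2.moments(cc); print(" hole" if hh[3]>=0 else " outer",cv2.contourArea(cc)/64,(mo["m10"]/mo["m00"]+.5)/8-.5+j0,(mo["m01"]/mo["m00"]+.5)/8-.5+i0)
    patch=g[i0:i0+28,j0:j0+28]; out[n]=patch
cv2.imwrite("pics/eye.png",np.hstack([cv2.resize(p,None,fx=14,fy=14,interpolation=cv2.INTER_CUBIC) for p in out.values()]))
E
```

```text
top 135 nest-frame extents [-0.0159 -0.0151  0.0637] [0.0166 0.0205 0.077 ] mean [0.0005 0.003  0.0725] median z 0.07288602929453857
 outer 165.84375 277.91610137554176 172.6105477828026
 hole 33.828125 277.8796766743649 172.9392609699769
side 220 nest-frame extents [-0.0159 -0.0169  0.0617] [0.0161 0.0201 0.0772] mean [-0.0008  0.0039  0.0721] median z 0.07363605825529507
 outer 233.3828125 276.2189888583894 227.96975738961603
 hole 17.6328125 276.8785352975927 228.2947035149904
```

View pics/eye.png

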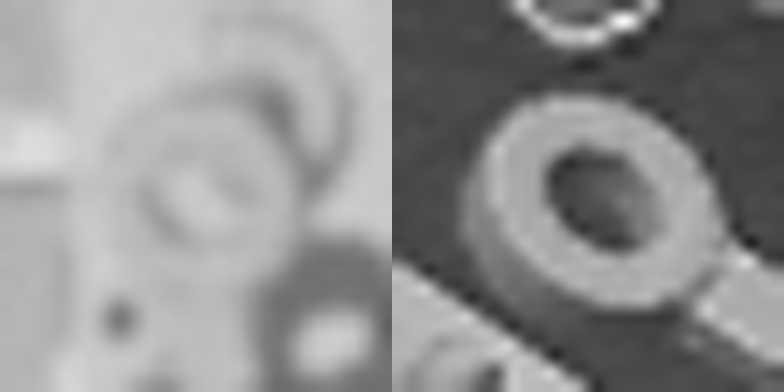

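The ring is centred at about (277.9,172.7) in the top view and (276.5,228) in the side view. I compare boss, peg, pins and plate the same way in the first depth images, so calibration error cancels.

```bash
python3 - <<'E'
from h import *
np.set_printoptions(precision=4,suppress=True)
for n in("top","side"):
    d=cam(n); d["range_z"]=np.load(f"pics/{n}0.npy"); q=(cloud(d)-N)@Rn
    print(n,"proj boss",proj(d,N),"eyetop",proj(d,N+Rn@[0,0,.072]),"eyemid",proj(d,N+Rn@[0,0,.066]),"tip",proj(d,N+Rn@[0,0,.027]))
    ok=d["range_z"]>0
    def st(k,xr,yr,zr):
        m=ok&(q[...,0]>xr[0])&(q[...,0]<xr[1])&(q[...,1]>yr[0])&(q[...,1]<yr[1])&(q[...,2]>zr[0])&(q[...,2]<zr[1]); P=q[m]
        if len(P): v,u=np.nonzero(m); print(" ",k,len(P),"min",P.min(0),"max",P.max(0),"mean",P.mean(0),"pix",u.mean(),v.mean())
    st("boss",(-.025,.025),(-.025,.025),(-.004,.004)); st("peg",(-.02,.02),(-.02,.02),(.009,.03)); st("pegtip",(-.02,.02),(-.02,.02),(.019,.03))
    st("pad",(-.105,-.075),(-.012,.012),(-.004,.004)); st("pin+",(-.11,-.07),(.01,.027),(.005,.02)); st("pin-",(-.11,-.07),(-.027,-.008),(.005,.02))
    st("plate",(-.08,-.03),(-.05,.05),(-.013,-.006)); 
E
```

```text
top proj boss [282.1175 166.2783] eyetop [279.1133 172.687 ] eyemid [279.3799 172.1183] tip [281.0389 168.5792]
  boss 88 min [-0.0159 -0.0182 -0.0037] max [0.0169 0.0166 0.0039] mean [0.0014 0.001  0.0004] pix 281.71590909090907 165.7840909090909
  peg 25 min [-0.0051 -0.0047  0.0094] max [0.0063 0.0066 0.0285] mean [0.0018 0.0006 0.0214] pix 281.04 167.44
  pegtip 17 min [-0.0051 -0.0047  0.0196] max [0.0052 0.0057 0.0285] mean [0.0004 0.0005 0.0246] pix 280.94117647058823 168.23529411764707
  pad 32 min [-0.0984 -0.0049 -0.0038] max [-0.082   0.0092  0.0039] mean [-0.0903  0.0023  0.0005] pix 281.46875 198.3125
  pin+ 8 min [-0.0918  0.0158  0.0087] max [-0.0866  0.0218  0.0146] mean [-0.0893  0.019   0.0124] pix 274.875 199.125
  pin- 7 min [-0.0912 -0.0169  0.0051] max [-0.0869 -0.0113  0.0154] mean [-0.0889 -0.0147  0.0108] pix 287.2857142857143 199.14285714285714
  plate 406 min [-0.08   -0.0345 -0.013 ] max [-0.03    0.0381 -0.006 ] mean [-0.055   0.002  -0.0087] pix 281.85714285714283 185.07142857142858
side proj boss [263.2358 245.1642] eyetop [276.6406 226.4987] eyemid [27
[... 290 characters left out ...]
40.72340425531914
  pegtip 31 min [-0.0077 -0.0042  0.0194] max [0.0046 0.0053 0.0295] mean [-0.0009  0.0013  0.0245] pix 267.7096774193548 239.70967741935485
  pad 44 min [-0.0991 -0.0082 -0.0039] max [-0.0822  0.0066  0.0036] mean [-0.0899 -0.0005  0.0008] pix 298.3636363636364 267.77272727272725
  pin+ 16 min [-0.0945  0.0145  0.0063] max [-0.087   0.0203  0.0164] mean [-0.0903  0.0179  0.0113] pix 297.625 271.75
  pin- 15 min [-0.0943 -0.018   0.0066] max [-0.0873 -0.0139  0.0164] mean [-0.0907 -0.0162  0.0113] pix 303.3333333333333 260.53333333333336
  plate 634 min [-0.08   -0.0395 -0.0127] max [-0.03   0.038 -0.006] mean [-0.055   0.0023 -0.008 ] pix 282.602523659306 261.9921135646688
```

The nest frame is confirmed: peg within 1 mm, pad at x = −90 mm. The eye sits about 1.5 mm too far down-slope, so I correct that and lower it along the peg while watching the force.

```bash
python3 inch.py '{"deltas": [[0.0015,0,0.014,0,0,0],[0,0,0.014,0,0,0],[0,0,0,0,0,0]]}' -; python3 inch.py '{"deltas": [[0,0,0.006,0,0,0],[0,0,0.006,0,0,0],[0,0,0,0,0,0]]}' -; python3 inch.py '{"deltas": [[0,0,0.004,0,0,0],[0,0,0.004,0,0,0],[0,0,0,0,0,0]]}' -
python3 - <<'E'
from h import *
o=r.get_obs(); A=R.from_rotvec(o["eef_rot"]); print("F nest",(Rn.T@o["ft_force"]).round(1),"tcp nest",((o["tool_pos"]-N)@Rn).round(4))
E
```

```text
t: 7.2
tool_pos: [0.5085, 0.0017, 0.1792]
eef_rot: [-3.022, -0.074, -0.809]
ft_force: [-0.1, 0.3, -3.0]
opening: 0.157
grip_force: 58.8
t: 7.58
tool_pos: [0.5147, 0.0019, 0.17]
eef_rot: [-3.022, -0.074, -0.812]
ft_force: [0.2, -0.3, -1.1]
opening: 0.154
grip_force: 58.8
t: 7.95
tool_pos: [0.5191, 0.0019, 0.1634]
eef_rot: [-3.022, -0.074, -0.813]
ft_force: [0.2, -0.5, -2.0]
opening: 0.155
grip_force: 58.7
F nest [-0.9 -0.5 -1.8] tcp nest [-0.0454  0.0004  0.0914]
```

```bash
python3 inch.py '{"deltas": [[0,0,0.005,0,0,0],[0,0,0.004,0,0,0],[0,0,0,0,0,0]]}' -; python3 inch.py '{"deltas": [[0,0,0.0015,0,0,0],[0,0,0.0015,0,0,0],[0,0,0,0,0,0]]}' -
python3 - <<'E'
from h import *
o=r.get_obs(); A=R.from_rotvec(o["eef_rot"]); print("F nest",(Rn.T@o["ft_force"]).round(1),"tcp nest",((o["tool_pos"]-N)@Rn).round(4))
s=cam("side"); cv2.imwrite("pics/down.png",cv2.resize(s["img"][210:290,245:325],None,fx=7,fy=7,interpolation=cv2.INTER_CUBIC))
E
```

```text
t: 8.32
tool_pos: [0.5236, 0.0022, 0.1555]
eef_rot: [-3.022, -0.074, -0.813]
ft_force: [0.3, -1.4, -1.4]
opening: 0.154
grip_force: 58.7
t: 8.7
tool_pos: [0.525, 0.0023, 0.1532]
eef_rot: [-3.022, -0.074, -0.813]
ft_force: [0.9, -0.8, -0.3]
opening: 0.149
grip_force: 58.7
F nest [ 0.6 -0.8 -0.8] tcp nest [-0.0454  0.0004  0.0795]
```

View pics/down.png

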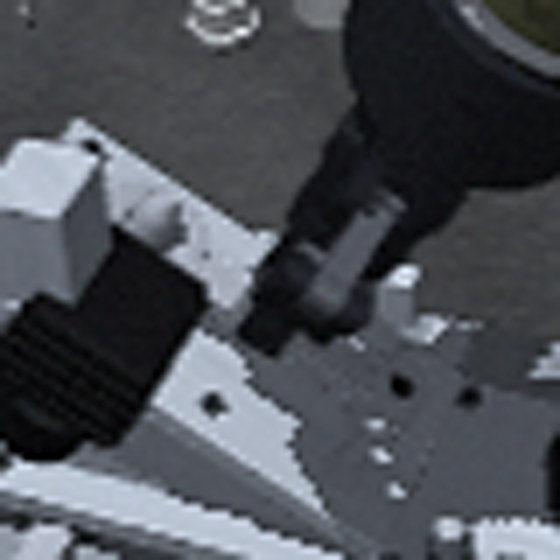

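The peg nose stands up through at about crop (150,220). The camera head hides the eye, and the force is near zero. I press on gently to contact.

```bash
python3 inch.py '{"deltas": [[0,0,0.001,0,0,0],[0,0,0.001,0,0,0],[0,0,0,0,0,0]]}' -; python3 inch.py '{"deltas": [[0,0,0.001,0,0,0],[0,0,0.001,0,0,0],[0,0,0,0,0,0]]}' -
python3 - <<'E'
from h import *
o=r.get_obs(); print("F nest",(Rn.T@o["ft_force"]).round(1),"tcp nest",((o["tool_pos"]-N)@Rn).round(4))
E
```

```text
t: 9.12
tool_pos: [0.5252, 0.0024, 0.1528]
eef_rot: [-3.022, -0.073, -0.815]
ft_force: [-18.0, -0.6, 21.2]
opening: 0.152
grip_force: 62.6
t: 9.5
tool_pos: [0.5253, 0.0024, 0.1526]
eef_rot: [-3.022, -0.073, -0.816]
ft_force: [-40.0, -2.9, 46.6]
opening: 0.153
grip_force: 66.7
F nest [-11.4  -1.1  60.4] tcp nest [-0.0454  0.0006  0.0789]
```

```bash
python3 inch.py '{"deltas": [[0,0,-0.0028,0,0,0],[0,0,0,0,0,0]]}' -;  python3 inch.py '{"deltas": [[0,0,0,0,0,0],[0,0,0,0,0,0],[0,0,0,0,0,0],[0,0,0,0,0,0]]}' 0.42; python3 inch.py '{"deltas": [[0,0,-0.02,0,0,0],[0,0,-0.03,0,0,0],[0,0,-0.05,0,0,0],[0,0,-0.05,0,0,0],[0,0,0,0,0,0]]}' -
python3 - <<'E'
from h import *
np.set_printoptions(precision=4,suppress=True)
o=r.get_obs(); print("tcp nest",((o["tool_pos"]-N)@Rn).round(4))
for n in("top","side"):
    d=cam(n); q=(cloud(d)-N)@Rn; ok=d["range_z"]>0
    if n=="side": cv2.imwrite("pics/seat.png",cv2.resize(d["img"][210:300,240:340],None,fx=6,fy=6,interpolation=cv2.INTER_CUBIC))
    for k,xr,yr in(("eye",(-.024,.024),(-.024,.024)),("tail",(-.11,-.08),(-.012,.012))):
        m=ok&(q[...,0]>xr[0])&(q[...,0]<xr[1])&(q[...,1]>yr[0])&(q[...,1]<yr[1])&(q[...,2]>.009)&(q[...,2]<.0155); P=q[m]
        if len(P): print(n,k,len(P),P.min(0),P.max(0),P.mean(0))
E
```

```text
t: 9.75
tool_pos: [0.5252, 0.0024, 0.1529]
eef_rot: [-3.021, -0.074, -0.814]
ft_force: [-13.9, -1.7, 16.2]
opening: 0.156
grip_force: 61.7
t: 10.25
tool_pos: [0.5254, 0.0024, 0.1518]
eef_rot: [-3.021, -0.074, -0.812]
ft_force: [-1.2, 0.1, -0.2]
opening: 0.421
grip_force: 0.0
t: 10.88
tool_pos: [0.4511, -0.0015, 0.2861]
eef_rot: [-3.02, -0.074, -0.825]
ft_force: [0.7, -0.8, 0.4]
opening: 0.419
grip_force: 0.0
tcp nest [-0.043   0.      0.2317]
top eye 124 [-0.0216 -0.0143  0.0095] [0.0172 0.0205 0.0154] [-0.0013  0.0031  0.0125]
top tail 13 [-0.0946  0.0048  0.0096] [-0.0803  0.0106  0.0155] [-0.088   0.0073  0.0122]
side eye 79 [-0.0235 -0.0166  0.0103] [0.0155 0.006  0.0155] [-0.0051 -0.0039  0.0135]
side tail 70 [-0.1008 -0.0108  0.0093] [-0.0804  0.0101  0.0155] [-0.0901  0.0003  0.0129]
```

View pics/seat.png

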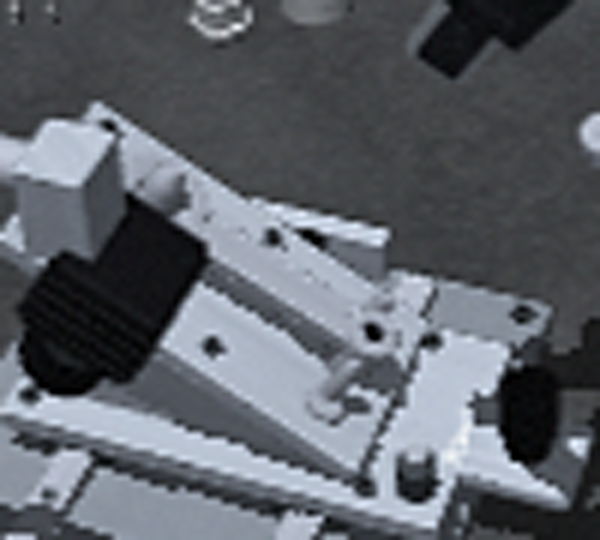

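The link hangs on the peg at crop (165,190), with its small end at (375,330) between the two pins. Depth puts its top faces about 12.5 to 13 mm above the boss face, so it is seated. Next I locate the knob.

```bash
python3 - <<'E'
from h import *
np.set_printoptions(precision=4,suppress=True)
for n in("top","side"):
    d=cam(n); d["range_z"]=np.load(f"pics/{n}0.npy"); C=cloud(d); ok=d["range_z"]>0
    m=ok&(abs(C[...,0]-.46)<.025)&(abs(C[...,1])<.025)&(C[...,2]>.045)&(C[...,2]<.075); P=C[m]
    print(n,len(P),P.min(0),P.max(0),P.mean(0)); P=P[P[:,2]>.062]; print("  top",P.min(0),P.max(0),P.mean(0))
go([.459,-.001,.19],down(y0))
E
```

```text
top 55 [ 0.4494 -0.0091  0.0495] [0.4705 0.0101 0.0715] [0.4586 0.0006 0.0652]
  top [ 0.4507 -0.0091  0.0633] [0.4705 0.0101 0.0715] [0.4596 0.001  0.0668]
side 125 [ 0.4482 -0.0098  0.0455] [0.4702 0.0105 0.0701] [0.4581 0.0031 0.0613]
  top [ 0.4482 -0.0098  0.0622] [0.4702 0.0085 0.0701] [0.4585 0.0006 0.0667]
move first, tool axes [-0.0373  0.0004  0.0828] len 0.0908 then turn [-0.0004 -0.5235  0.0023] n 2.0 3.0
```

The rows are not in the units I measure in: turns go in shares of pi/2 rad. I convert before sending: -0.1745 rad / 1.5708 = -0.1111.

```bash
python3 inch.py '{"deltas": [[0,0,0,0,-0.1111,0],[0,0,0,0,-0.1111,0],[0,0,0,0,-0.1111,0],[0,0,0,0,0,0],[0,0,0,0,0,0]]}' 0.6
python3 - <<'E'
from h import *
go([.459,.0005,.118],down(y0))
E
```

```text
t: 11.7
tool_pos: [0.45, -0.001, 0.2802]
eef_rot: [3.14, 0.077, 0.003]
ft_force: [-0.0, -0.5, -0.1]
opening: 0.599
grip_force: 0.0
move first, tool axes [ 0.0087 -0.0011  0.1623] len 0.1625 then turn [ 0.0003 -0.0021  0.0025] n 3.0 1.0
```

```bash
python3 inch.py '{"deltas": [[0.009,-0.001,0.04,0,0,0],[0,0,0.05,0,0,0],[0,0,0.03,0,0,0],[0,0,0.025,0,0,0],[0,0,0.015,0,0,0],[0,0,0,0,0,0]]}' -; python3 inch.py '{"deltas": [[0,0,0,0,0,0],[0,0,0,0,0,0],[0,0,0,0,0,0]]}' 0.34 20
python3 - <<'E'
from h import *
o=r.get_obs(); print(o["ft_force"].round(1))
s=cam("side"); cv2.imwrite("pics/knob.png",cv2.resize(s["img"][200:300,230:360],None,fx=5,fy=5,interpolation=cv2.INTER_CUBIC))
E
```

```text
t: 12.45
tool_pos: [0.4577, 0.0004, 0.1216]
eef_rot: [3.14, 0.076, 0.004]
ft_force: [0.1, 0.5, -0.2]
opening: 0.601
grip_force: 0.0
t: 12.82
tool_pos: [0.46, 0.0, 0.1225]
eef_rot: [3.14, 0.076, 0.006]
ft_force: [0.4, -0.1, 0.4]
opening: 0.339
grip_force: 0.0
[ 0.4 -0.1  0.4]
```

View pics/knob.png

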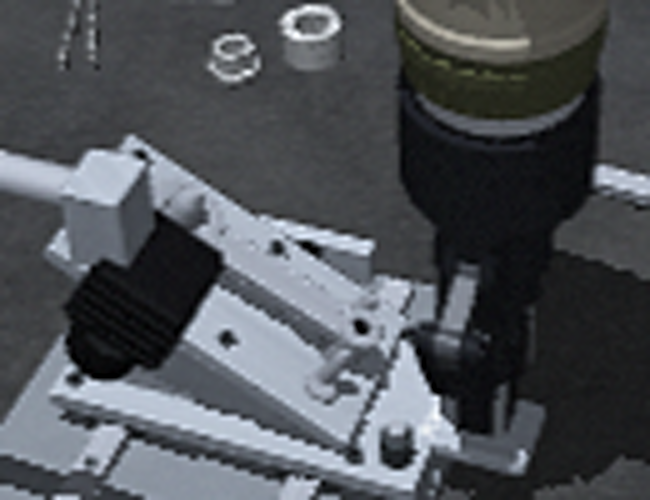

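The fingers straddle the knob at crop (480,380). Now I push along the rails.

```bash
python3 inch.py '{"deltas": [[0,-0.005,0,0,0,0],[0,-0.01,0,0,0,0],[0,-0.01,0,0,0,0],[0,-0.01,0,0,0,0],[0,-0.01,0,0,0,0],[0,-0.01,0,0,0,0],[0,-0.005,0,0,0,0],[0,0,0,0,0,0]]}' -;  python3 inch.py '{"deltas": [[0,-0.005,0,0,0,0],[0,-0.01,0,0,0,0],[0,-0.01,0,0,0,0],[0,-0.01,0,0,0,0],[0,-0.005,0,0,0,0],[0,0,0,0,0,0]]}' -
cat > st.py <<'E'
from h import *
t=cam("top"); C=cloud(t); ok=t["range_z"]>0
o=r.get_obs(); q=(C-N)@Rn
s=cam("side"); D=cloud(s); 
print("tcp",o["tool_pos"].round(4),"F",o["ft_force"].round(1))
for d,K in((t,C),(s,D)):
    q=(K-N)@Rn; m=(d["range_z"]>0)&(q[...,0]>-.08)&(q[...,0]<-.03)&(q[...,2]>-.0125)&(q[...,2]<-.0065)&(q[...,1]>-.05)&(q[...,1]<.19)
    print("plate y range",q[m][:,1].min().round(4),q[m][:,1].max().round(4), np.percentile(q[m][:,1],[1,99]).round(4))
E
python3 st.py
```

```text
t: 13.88
tool_pos: [0.4565, 0.0607, 0.1217]
eef_rot: [-3.14, -0.077, -0.003]
ft_force: [-0.4, 0.5, -0.3]
opening: 0.338
grip_force: 0.0
t: 14.62
tool_pos: [0.4543, 0.1006, 0.1216]
eef_rot: [-3.14, -0.077, -0.002]
ft_force: [-0.1, -0.1, -0.4]
opening: 0.341
grip_force: 0.0
tcp [0.4543 0.1005 0.1216] F [ 0.3  0.4 -1.4]
plate y range 0.0621 0.127 [0.0625 0.1242]
plate y range 0.0589 0.1365 [0.0605 0.1361]
```

```bash
python3 inch.py '{"deltas": [[0,-0.005,0,0,0,0],[0,-0.005,0,0,0,0],[0,0,0,0,0,0]]}' -; for i in 1; do python3 inch.py '{"deltas": [[0,-0.001,0,0,0,0],[0,-0.001,0,0,0,0],[0,0,0,0,0,0]]}' -; python3 inch.py '{"deltas": [[0,-0.001,0,0,0,0],[0,-0.001,0,0,0,0],[0,0,0,0,0,0]]}' -;  done; python3 st.py
```

```text
t: 15.1
tool_pos: [0.4541, 0.1052, 0.1216]
eef_rot: [-3.137, -0.086, -0.002]
ft_force: [-0.7, -2.6, 0.3]
opening: 0.342
grip_force: 1.0
t: 15.48
tool_pos: [0.4541, 0.1058, 0.1216]
eef_rot: [-3.137, -0.087, -0.002]
ft_force: [-1.8, -4.2, 0.8]
opening: 0.339
grip_force: 2.1
t: 15.85
tool_pos: [0.4541, 0.1067, 0.1216]
eef_rot: [-3.136, -0.09, -0.002]
ft_force: [-2.5, -4.7, 0.6]
opening: 0.338
grip_force: 2.1
tcp [0.454  0.1067 0.1216] F [-1.8 -5.1 -0.1]
plate y range 0.0676 0.1329 [0.068  0.1319]
plate y range 0.0645 0.1421 [0.0661 0.1415]
```

```bash
python3 - <<'E'
from h import *
o=r.get_obs(); print(o["joint_torque"].round(2),o["joints"].round(3),o["ft_force"].round(1),o["torque"].round(2))
s=cam("side"); t=cam("top"); cv2.imwrite("pics/stk.png",np.hstack([cv2.resize(s["img"][180:310,210:340],(400,400),interpolation=cv2.INTER_CUBIC),cv2.resize(t["img"][110:240,200:330],(400,400),interpolation=cv2.INTER_CUBIC)]))
E
```

```text
[  1.8  -38.91  25.74  -1.06   1.27  -0.04] [ 0.056  0.247 -0.526  0.796  0.004  3.141] [-2.9 -4.   0.3] [-0.9   0.43 -0.05]
```

View pics/stk.png

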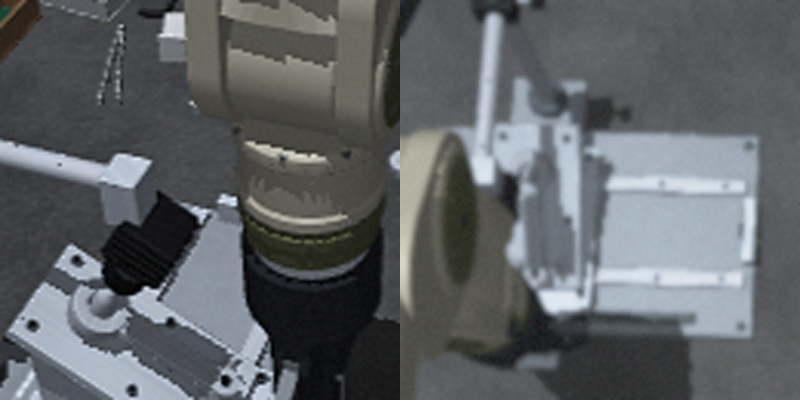

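The carriage is nearing the station, with the camera at side crop (150,250) and the peg and eye at (100,305). The stall comes from joint 6 reaching its 3.14 limit, so I turn the tool slightly about the round knob to relieve it.

To row units: -0.06 rad / 1.5708 = -0.0382.

```bash
python3 inch.py '{"deltas": [[0,0,0,0,0,-0.0382],[0,0,0,0,0,-0.0382],[0,0,0,0,0,0],[0,0,0,0,0,0]]}' -; python3 st.py; python3 -c "
from workcell import r
print(r.get_obs()['joints'].round(3))"
```

```text
t: 16.55
tool_pos: [0.4539, 0.1066, 0.1216]
eef_rot: [-3.125, -0.278, -0.002]
ft_force: [-2.9, -5.3, -0.3]
opening: 0.338
grip_force: 2.3
tcp [0.454  0.1066 0.1216] F [-3.5 -5.1 -0.6]
plate y range 0.0677 0.1351 [0.0678 0.1314]
plate y range 0.0633 0.1421 [0.0658 0.1412]
[ 0.056  0.247 -0.526  0.796  0.004  3.021]
```

```bash
python3 inch.py '{"deltas": [[0,-0.001,0,0,0,0],[0,-0.001,0,0,0,0],[0,0,0,0,0,0]]}' -; python3 inch.py '{"deltas": [[0,-0.001,0,0,0,0],[0,-0.001,0,0,0,0],[0,0,0,0,0,0]]}' -;python3 -c "
from workcell import r
o=r.get_obs()
print(o['joints'].round(3),o['joint_torque'].round(2),o['torque'].round(2))"
```

```text
t: 17.02
tool_pos: [0.4539, 0.1089, 0.1216]
eef_rot: [-3.124, -0.278, -0.003]
ft_force: [-1.8, -3.2, -1.4]
opening: 0.339
grip_force: 1.5
t: 17.4
tool_pos: [0.4538, 0.1108, 0.1217]
eef_rot: [-3.125, -0.278, -0.004]
ft_force: [-0.5, -4.2, -2.0]
opening: 0.343
grip_force: 1.9
[ 0.065  0.248 -0.525  0.796  0.005  3.029] [ 1.740e+00 -3.994e+01  2.568e+01 -4.600e-01  1.120e+00 -2.000e-02] [-0.77  0.12 -0.09]
```

```bash
python3 inch.py '{"deltas": [[0,-0.001,0,0,0,0],[0,-0.001,0,0,0,0],[0,0,0,0,0,0]]}' -; python3 inch.py '{"deltas": [[0.0003,-0.001,0,0,0,0],[0,-0.001,0,0,0,0],[0,0,0,0,0,0]]}' - ; python3 inch.py '{"deltas": [[0,-0.001,0,0,0,0],[0,0,0,0,0,0]]}' -; python3 st.py
```

```text
t: 17.77
tool_pos: [0.4537, 0.1131, 0.122]
eef_rot: [-3.124, -0.278, -0.005]
ft_force: [0.5, -2.4, -1.4]
opening: 0.342
grip_force: 1.1
t: 18.15
tool_pos: [0.4535, 0.1153, 0.1221]
eef_rot: [-3.123, -0.279, -0.005]
ft_force: [0.1, -0.4, -1.0]
opening: 0.339
grip_force: 0.2
t: 18.4
tool_pos: [0.4532, 0.1161, 0.122]
eef_rot: [-3.124, -0.278, -0.004]
ft_force: [-0.1, -0.7, -0.1]
opening: 0.341
grip_force: 0.0
tcp [0.453  0.1161 0.1219] F [-0.   0.3 -0. ]
plate y range 0.0783 0.1464 [0.0785 0.1457]
plate y range 0.0738 0.1518 [0.0757 0.1512]
```

The force dropped to zero as the carriage reached about 0.144 to 0.145, so it has probably snapped in. I confirm with a gentle push, which should meet resistance up to about 6 N.

```bash
python3 inch.py '{"deltas": [[0,-0.001,0,0,0,0],[0,-0.0005,0,0,0,0],[0,0,0,0,0,0]]}' -; python3 inch.py '{"deltas": [[0,-0.001,0,0,0,0],[0,0,0,0,0,0]]}' -;  python3 st.py
```

```text
t: 18.88
tool_pos: [0.4528, 0.1172, 0.1218]
eef_rot: [-3.125, -0.278, -0.004]
ft_force: [0.2, -1.4, -0.2]
opening: 0.335
grip_force: 0.4
t: 19.12
tool_pos: [0.4528, 0.1178, 0.1218]
eef_rot: [-3.126, -0.277, -0.004]
ft_force: [1.9, -3.5, -0.0]
opening: 0.341
grip_force: 2.0
tcp [0.4528 0.1178 0.1218] F [ 0.8 -3.9  0.7]
plate y range 0.0791 0.1483 [0.0794 0.1462]
plate y range 0.0756 0.1534 [0.0772 0.1526]
```

```bash
python3 inch.py '{"deltas": [[0,-0.0008,0,0,0,0],[0,0,0,0,0,0]]}' -; python3 inch.py '{"deltas": [[0,-0.0008,0,0,0,0],[0,0,0,0,0,0]]}' -;  python3 st.py
```

```text
t: 19.48
tool_pos: [0.4528, 0.1183, 0.1218]
eef_rot: [-3.127, -0.277, -0.004]
ft_force: [2.0, -6.2, 0.1]
opening: 0.341
grip_force: 3.2
t: 19.73
tool_pos: [0.4527, 0.1186, 0.1218]
eef_rot: [-3.128, -0.276, -0.004]
ft_force: [2.2, -8.9, -0.1]
opening: 0.342
grip_force: 4.3
tcp [0.4527 0.1186 0.1218] F [ 1.4 -8.2 -0.7]
plate y range 0.0804 0.1521 [0.081  0.1507]
plate y range 0.076 0.1537 [0.0776 0.1532]
```

Resistance climbs to about 9 N with almost no motion, so the carriage is in the detent. I unload, lift clear, back away and verify.

```bash
python3 inch.py '{"deltas": [[0,0.002,0,0,0,0],[0,0.002,0,0,0,0],[0,0,0,0,0,0]]}' -; python3 inch.py '{"deltas": [[0,0,-0.012,0,0,0],[0,0,-0.015,0,0,0],[-0.02,0,-0.02,0,0,0],[-0.02,0,-0.03,0,0,0],[-0.02,0,-0.04,0,0,0],[0,0,-0.04,0,0,0],[0,0,0,0,0,0]]}' -; python3 inch.py '{"deltas": [[0,0.05,-0.01,0,0,0],[0,0.05,0,0,0,0],[0,0.05,0,0,0,0],[0,0.04,0,0,0,0],[0,0,0,0,0,0],[0,0,0,0,0,0]]}' -; python3 st.py
python3 - <<'E'
from h import *
np.set_printoptions(precision=4,suppress=True)
N2=N+Rn@[0,.1145,0]
for n in("top","side"):
    d=cam(n); q=(cloud(d)-N2)@Rn; ok=d["range_z"]>0
    for k,xr,yr in(("eye",(-.024,.024),(-.024,.024)),("tail",(-.11,-.08),(-.012,.012))):
        m=ok&(q[...,0]>xr[0])&(q[...,0]<xr[1])&(q[...,1]>yr[0])&(q[...,1]<yr[1])&(q[...,2]>.008)&(q[...,2]<.0165); P=q[m]
        if len(P): print(n,k,len(P),P.min(0),P.max(0),P.mean(0))
s=cam("side"); t=cam("top"); cv2.imwrite("pics/end.png",np.hstack([cv2.resize(s["img"][200:330,190:320],(400,400),interpolation=cv2.INTER_CUBIC),cv2.resize(t["img"][125:255,190:320],(400,400),interpolation=cv2.INTER_CUBIC)]))
E
```

```text
t: 20.2
tool_pos: [0.4527, 0.1161, 0.1217]
eef_rot: [-3.124, -0.278, -0.003]
ft_force: [-0.3, 0.8, 0.5]
opening: 0.339
grip_force: 0.0
t: 21.08
tool_pos: [0.3952, 0.1048, 0.2825]
eef_rot: [-3.125, -0.278, -0.015]
ft_force: [0.2, -0.1, 0.1]
opening: 0.339
grip_force: 0.0
t: 21.82
tool_pos: [0.4267, -0.0822, 0.2873]
eef_rot: [-3.124, -0.277, -0.001]
ft_force: [0.2, 0.2, 1.1]
opening: 0.341
grip_force: 0.0
tcp [ 0.4267 -0.0818  0.2874] F [ 0.1 -0.6  1.1]
plate y range 0.1113 0.1545 [0.1238 0.1544]
plate y range 0.0763 0.1532 [0.0769 0.1525]
top eye 89 [-0.0222 -0.014   0.0083] [0.0174 0.0177 0.0162] [ 0.0024 -0.0013  0.0122]
side eye 259 [-0.0238 -0.0166  0.008 ] [0.0173 0.0215 0.016 ] [-0.0026  0.0046  0.0126]
side tail 97 [-0.1004 -0.0096  0.008 ] [-0.0801  0.0092  0.0153] [-0.0898  0.0009  0.0127]
```

View pics/end.png

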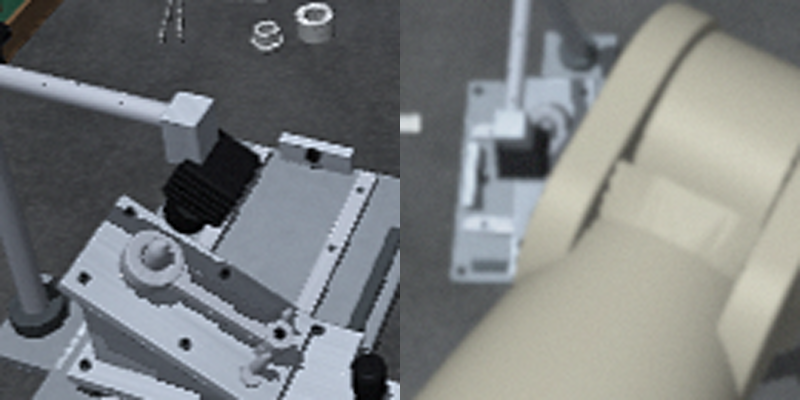

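The link is on the peg at side crop (153,262), with its tail at (280,330) between the pins. I check the camera head's y against the peg as an independent test of the travel.

```bash
python3 - <<'E'
from h import *
np.set_printoptions(precision=4,suppress=True)
N2=N+Rn@[0,.1145,0]
for n in("top","side"):
    d=cam(n); q=(cloud(d)-N2)@Rn; g=d["img"].max(-1)
    m=(d["range_z"]>0)&(g<60)&(abs(q[...,1])<.05)&(q[...,2]>.05)&(q[...,2]<.25)&(abs(q[...,0])<.06); P=q[m]; print(n,len(P),P.min(0),P.max(0),np.percentile(P,[3,97],axis=0))
E
```

```text
top 160 [-0.0164 -0.0167  0.0985] [0.0184 0.016  0.1284] [[-0.0108 -0.0165  0.1036]
 [ 0.0179  0.0152  0.1272]]
side 623 [-0.0193 -0.018   0.0649] [0.0189 0.02   0.1276] [[-0.0173 -0.0136  0.0699]
 [ 0.0162  0.019   0.1265]]
```

The camera head is centred on the peg axis in both views (y within about 1 mm), so the carriage is at the station with the link seated and the arm clear.

```bash
python3 -c "
from workcell import r
print(r.finish_job())"
```

```text
the job is handed in; nothing more can be done
None
```

The long link hangs seated on the peg with its small end on the pad between the fork pins. The carriage is in the detent under the camera, the short link was not touched, and the job is handed in; the judge returned no verdict.

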